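Close and lock the drill jig

ROBOT

A 6-joint arm with a two-finger parallel gripper is mounted at the origin on a cart in front of the work surface, level with it; the furniture and walls round the work are solid. World frame = base frame: x ahead of the robot, y to its left, z up, the work surface at z = 0. Lengths are in m, angles in rad, forces in N, time in s.
With the tool pointing down it reaches from about 0.35 to 0.975 m from the base axis. Payload 4.9 kg.
Tool frame: the origin (TCP) lies at the very end of the fingers, on their centre line; the grasp point (between the pads) lies 19 mm behind it (bot.grip_depth is the distance from the TCP to the grasp point, in m); z points along the fingers, y is the line along which they close (so a half turn about z gives the same grasp; the last joint's range is limited). The gripper opens to 85 mm and grips with 20 to 120 N. Pads are 22 mm wide; open, the fingers measure 114 mm over their backs; the gripper's body (76 mm by 85 mm) begins 54 mm behind the grasp point. The pads swing forward as they close: fully open they stand 13 mm farther back than shut.
Start: joints at [1.109, 0.053, 1.613, -0, 1.476, -0.119], TCP at [0.21, 0.589, 0.231] pointing down, gripper open.
Joint ranges: [-3.01, 3.01], [-1.01, 2.22], [0.06, 2.58], [-1.02, 4.17], [0.09, 2.62], [-3.14, 3.14]. Speed limits (rad/s): [2.57, 2.57, 3.14, 3.14, 3.14, 3.14].

INTERFACE

Orientations are given as a rotation vector (axis times angle).
In Python, from rig import get_obs, eyes, job, bot gives the robot as it stands.
- The arm moves only by the tool apply_moves, never from a script. Its argument "targets" is a list of rows, each a list of 4 numbers: the shift along the tool's x, y, z in cm, then the turn about the tool's z in rad. In form: [[dx, dy, dz, twist], ...]. A call has 1 to 5 rows; each row is the pose to reach, as a shift and turn from the pose commanded when the call began, along the tool's axes at that moment; what a row does not reach only later rows make up. A row lasts 1/8 s, in which the tool goes at most 62.5 mm and 10.7 degrees, less where a joint would pass 70% of its speed; a pose out of reach is approached as far as the arm can. A call with a gripper value outside its range is refused whole. "gripper" is the finger opening in cm, from 0 to 8.54, set as the call begins (left out, the last holds). The fingers move at their own pace and stop on an object; "newtons" is the grip in N (left out, the last holds). Time passes only in rows, so rows that repeat a pose let the fingers close. It gives the time, the measured TCP pose, the force, the opening and the grip force at its end, in the units of the state.
- get_obs(): the state, without advancing time (a new reading comes with each control period).
- eyes.grab_frame(name): name is "scene" or "top"; returns a dict with "frame" (420x560x3 uint8, red, green, blue), "K" (3x3 intrinsics, pixels), "D" ([k1, k2, p1, p2, k3] as OpenCV has them; the pictures are not rectified), "rvec" (rotation vector, rad) and "tvec" (3), from world to camera coordinates, as OpenCV has them. Camera axes: x right, y down, z forward; pixel columns grow to the right and rows downward; lengths in m; the calibration is good to about 2 mm. A picture is of the moment at which its call begins. There is no depth.
- job.finish_job(): hands the job in; it is judged then, once.
Trained networks look in a picture, given as the dict that the camera call returned (one of the last four; its "shot" number tells which), for a name from the list of things; names that differ only in an ending like _2 or _b are one class to them, and where a whole thing is asked for, a point or a joint stands for the part that bears it (a point fixed in the world has none). Each returns a list of dicts, best first, with "p" (0 to 1); they miss things now and then, are a little off and sometimes report something else, mostly with a low value. They report only what shows in the picture. A call takes as long as a camera call.
- eyes.search_frame(picture, thing): "xyz" ([x, y, z] in m, in the coordinates of the camera as it stood for that picture, good to about 4 mm: the middle of the surface that is visible of it).
- eyes.trace(picture, thing): "region" (420x560 bool, what is visible of it).
- eyes.spot_point(picture, thing): "xyz" ([x, y, z] in m, in the coordinates of the camera as it stood for that picture, good to about 4 mm: a listed point, or the origin of a listed thing).
The state is a dict: "t": time; "joints": joint angles; "qvel": joint speeds; "effort": joint torques, N m; "eef_pos": TCP position; "orientation": TCP orientation; "wrist_force": force on the tool from outside, world axes, zero at the start; "moment": the same for the moment, N m; "opening": finger opening in m; "finger_force": force on a finger pad.
Only numpy, scipy, OpenCV 4.12 (cv2) and the standard library are available. Lean on these libraries where they do the work, as an engineer would, in place of code of your own. Each camera call takes 0.05 s, during which the arm holds its last target. There are 200 camera calls.

TASK

Lower the steel leaf of the blue drill jig fully closed over the wooden block, without slamming it. Then press the jig's red spring lever down until its catch clicks in and holds it down by itself, and let go; stop as soon as it has clicked home, do not force it on against its stop. Leave the other things on the bench alone.

Things in the scene. Friction and masses are not known exactly. Their poses are not given: they have to be found in the camera images.
- jig: Blue drill jig, fixed to the bench. Origin: its middle, on the bench top; x points from the lever (front) back to the leaf's hinge, y left to the lever's pivot, z up. Offsets below: mm in this frame. Base plate x -110..110, y -150..120, 14 thick. The catch, a post up to 100 high, stands at x -112..-78, y -138..-119, beyond the lever's free end.
- leaf_hinge (a point): Hinge axis of the leaf, at (85, 0, 55) in the jig's frame; the axis runs along the jig's y.
- leaf (a joint): Opening angle of the steel leaf, rad: 0 = closed (level on its two rests, top face 60 mm above the bench), growing as its front edge rises; starts at 0.95 to 1.4. The hinge is stiff (0.4 N m): the leaf stays where it is left and must be pushed (2 to 6 N at the front bar) all the way down.
- leaf_bar (a point): Middle of the leaf's outer (when closed: upper) face on its front bar, 132 mm from the hinge axis. The leaf is a frame 10 mm thick (hinge axis in its mid-plane), 116 mm wide, reaching 150 mm from the axis; the bar is its last 36 mm: push here. Two guide bushes stand 2.5 mm proud of the face, 80 mm from the axis.
- lever (a joint): Angle of the sprung lever, rad: 0 = raised (slopes 0.45 rad up to its free end), growing as it is pressed down, level at 0.45. The catch's height differs each time and is not given: its brass pawl snaps over the lever's end somewhere between 0.32 and 0.54 rad and holds it there; 0.025 rad farther is a rubber stop (6 N per mm). Released before that, it springs back to 0.
- lever_pivot (a point): Pivot of the lever, at (-95, 78, 55) in the jig's frame, axis along the jig's x. The lever runs from here to the right (jig -y), 172 mm long. Its spring pushes back at the pad with about 5 N at first and 9 N when down, and up to 12 N more while the pawl is pushed aside. Going down, it drives a brass locking bolt over the leaf's front edge.
- lever_pad (a point): Centre of the top face of the red grip pad at the lever's free end: 130 mm from the pivot, 10 mm above the lever's centre line; the pad is 26 mm wide, 64 mm long. Press here.
- block_mid (a point): Centre of the wooden block (60x120x34 mm) that already lies in the jig between six locating pins, its underside 14 mm above the bench, under the leaf.
- orange_case: Bystander: slim orange plastic case, 72x215x35 mm, left of the jig; origin at the centre of its underside.
- black_tape: Bystander: black roll of tape, 102 mm across, 24 mm high, near the bench's front edge; origin at the centre of its underside.
- torch: Bystander: hand torch 178x60x60 mm, right of the jig; origin at the centre of its underside.
- spanner: Bystander: steel spanner 199 mm long, right of the jig; origin at the centre of its underside.
- pliers: Bystander: pliers with red and blue grips, 170 mm, front left; origin at the centre of its underside.
- jar: Bystander: glass jar with a blue lid, 56 mm across, 91 mm high, behind on the left; origin at the centre of its underside.
- tin: Bystander: green open tin, 75 mm across, 94 mm high, front right; origin at the centre of its underside.

How it is judged:
On the way, in this order (a step that is already met when the one before it is completed fails the run):
1. the leaf is fully closed, with the lever still up (value of joint leaf below 0.03 rad and value of joint lever below 0.15 rad), for 0.2 s.
2. the lever is pressed down to its catch (value of joint leaf below 0.03 rad and value of joint lever above 0.25 rad), for 0.2 s.
At the end, for the whole second after the job is handed in: The leaf is closed (under 0.03 rad), the lever stays down by itself in its catch (over 0.25 rad, at rest; uncaught it springs back to 0), and the block still lies flat in the jig within 12 mm of its middle (all of step 2 and velocity of joint lever below 0.05 rad/s and horizontal distance between block_mid and jig below 0.012 m and z of block_mid in the frame of jig below 0.036 m); the robot touches nothing.
It fails at once if the lever is forced: pushed with more than 60 N (contact force between any of the fingers, the arm and lever above 60 N).
It fails at once if the leaf is slammed: it swings shut faster than 2.5 rad/s (velocity of joint leaf below -2.5 rad/s).
It fails at once if a bystander is moved more than 30 mm (distance of any of orange_case, black_tape, torch, spanner, pliers, jar, tin from where it was at the start of the episode above 0.03 m).
It also fails if it takes over 48 s, if anything falls off the work surface, if the arm or the gripper's body presses on something with over 40 N, if the wrist force passes 120 N, or if a joint passes its speed limit or range.

## Working session

There is one attempt and no reset: what is moved stays moved. The work goes in short steps, Python scripts to look and compute and a tool call to move; the robot and the scene stay as the last step left them, time stands still between calls to the robot, and variables do not carry over. Pictures are saved under pics/ and viewed, at most 10 in all, crops included, and the job is handed in when it is done.

Besides the shell and the picture viewer there is one more tool, called after "Request:" in YAML: its name, and indented under it one key for each argument. apply_moves: Moves the arm, as the interface text tells. Its arguments: {"type":"object","properties":{"targets":{"type":"array"},"gripper":{"type":"number"},"newtons":{"type":"number"}},"required":["targets"]}

```bash
mkdir -p pics; cat > h.py <<'E'
import numpy as np, cv2
from rig import get_obs, eyes, job, bot
def w(pic,p):
    R=cv2.Rodrigues(np.array(pic["rvec"],float))[0]
    return R.T@(np.array(p)-np.array(pic["tvec"]).ravel())
def save(pic,n): cv2.imwrite("pics/"+n,pic["frame"][:,:,::-1])
E
python3 - <<'E'
from h import *
np.set_printoptions(precision=3,suppress=True)
o=get_obs();print(o["eef_pos"],o["orientation"],o["t"])
ims=[]
for c in("scene","top"):
    p=eyes.grab_frame(c);ims.append(p["frame"])
    for n in["jig","leaf_hinge","leaf_bar","lever_pivot","lever_pad","block_mid","torch","tin","jar","orange_case"]:
        r=eyes.spot_point(p,n)
        print(c,n,[(w(p,a["xyz"]),round(a["p"],2)) for a in r[:2]])
cv2.imwrite("pics/a.png",cv2.resize(np.hstack(ims),(800,300))[:,:,::-1]); 
E
```

```text
[0.21  0.588 0.23 ] [-0.536 -3.095  0.003] 0.0
scene jig [(array([ 0.561,  0.019, -0.001]), 0.83), (array([0.648, 0.018, 0.055]), 0.6)]
scene leaf_hinge [(array([0.646, 0.014, 0.056]), 0.91)]
scene leaf_bar [(array([0.574, 0.02 , 0.165]), 0.57), (array([0.561, 0.022, 0.035]), 0.28)]
scene lever_pivot [(array([0.468, 0.106, 0.056]), 0.85)]
scene lever_pad [(array([ 0.462, -0.004,  0.117]), 0.52)]
scene block_mid [(array([0.562, 0.024, 0.034]), 0.91), (array([0.647, 0.015, 0.053]), 0.37)]
scene torch [(array([ 0.53 , -0.334,  0.005]), 0.89)]
scene tin [(array([ 0.339, -0.252, -0.002]), 0.82), (array([0.577, 0.02 , 0.165]), 0.46)]
scene jar [(array([0.678, 0.324, 0.009]), 0.81), (array([0.563, 0.021, 0.035]), 0.35)]
scene orange_case [(array([ 0.396,  0.416, -0.002]), 0.91)]
top jig [(array([0.564, 0.023, 0.002]), 0.78)]
top leaf_hinge [(array([0.646, 0.016, 0.046]), 0.89)]
top leaf_bar [(array([0.577, 0.025, 0.165]), 0.73), (array([0.334, 0.19 , 0.001]), 0.23)]
top lever_pivot [(array([0.472, 0.11 , 0.058]), 0.69)]
top lever_pad [(array([ 0.465, -0.004,  0.125]), 0.73), (array([ 0.358,  0.062, -0.003]), 0.4)]
top block_mid [(array([0.56 , 0.028, 0.035]), 0.9)]
top torch [(array([ 0.528, -0.333, -0.002]), 0.88)]
top tin [(array([ 0.341, -0.247,  0.002]), 0.85)]
top jar [(array([0.679, 0.321, 0.001]), 0.6)]
top orange_case [(array([ 0.398,  0.421, -0.001]), 0.71), (array([ 0.337,  0.191, -0.002]), 0.4)]
```

View pics/a.png

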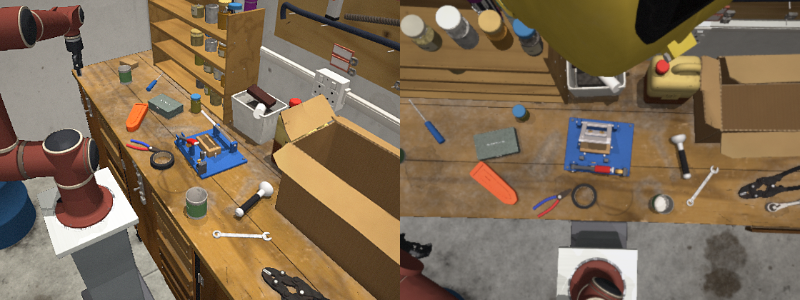

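Request:
apply_moves:
  targets:
    - [-4, -3, -1, 0]
    - [-9, -6.3, -2, 0]
    - [-14, -9.8, -2, 0]
    - [-19, -13.3, -2, 0]
    - [-24, -17, -2, 0]
  gripper: 0

```text
t: 1.72
eef_pos: [0.3798, 0.3462, 0.2516]
orientation: [0.535, 3.095, 0.001]
wrist_force: [0.7, 0.2, -0.0]
opening: -0.0001
finger_force: 0.0
```

Request:
apply_moves:
  targets:
    - [-5, -3.5, 0, 0]
    - [-10, -7, 0, 0]
    - [-15, -10.5, 0, 0]
    - [-20, -14, 0, 0]
    - [-25, -18, 0, 0]

```text
t: 2.35
eef_pos: [0.5541, 0.0938, 0.2516]
orientation: [0.536, 3.095, 0.001]
wrist_force: [0.9, 0.9, -0.1]
opening: -0.0001
finger_force: 0.0
```

Request:
apply_moves:
  targets:
    - [-3, -2, 0, -0.13]
    - [-5.4, -3.6, 0, -0.27]
    - [-5.4, -3.6, 0, -0.27]
    - [-5.4, -3.6, 1, -0.27]
    - [-5.4, -3.6, 2, -0.27]

```text
t: 2.98
eef_pos: [0.5912, 0.0445, 0.2304]
orientation: [-0.113, -3.139, -0.0]
wrist_force: [0.5, 0.4, -0.6]
opening: 0.0001
finger_force: 0.0
```

```bash
python3 - <<'E'
from h import *
np.set_printoptions(precision=4,suppress=True)
o=get_obs();print(o["eef_pos"],o["t"],o["opening"],o["wrist_force"])
R=cv2.Rodrigues(np.array(o["orientation"]))[0];print(R)
for c in("scene","top"):
    p=eyes.grab_frame(c)
    if c=="scene": s=p["frame"]
    for n in["leaf_bar","leaf_hinge","lever_pad"]:
        print(c,n,[(w(p,a["xyz"]),round(a["p"],2)) for a in eyes.spot_point(p,n)[:1]])
cv2.imwrite("pics/b.png",cv2.resize(s[120:280,200:400],(750,600))[:,:,::-1])
O=np.array([.561,.023]);th=-.07
J=np.array([[np.cos(th),-np.sin(th)],[np.sin(th),np.cos(th)]])
p=np.array(o["eef_pos"])
for a in np.arange(1.,-.01,-.1):
    x=.085-.130*np.cos(a)+.005*np.sin(a)+.011; z=.055+.130*np.sin(a)+.005*np.cos(a)
    P=np.r_[O+J@[x,.02],z]; print(round(a,2),P,"tool cm",R.T@(P-p)*100)
E
```

```text
[0.5912 0.0445 0.2304] 2.975 0.00014325544706662044 [ 0.534   0.3761 -0.5693]
[[-0.9974  0.0722 -0.0004]
 [ 0.0722  0.9974  0.0002]
 [ 0.0004  0.0002 -1.    ]]
scene leaf_bar [(array([0.5754, 0.0216, 0.1683]), 0.53)]
scene leaf_hinge [(array([0.6482, 0.0179, 0.0565]), 0.95)]
scene lever_pad [(array([ 0.4643, -0.0029,  0.1157]), 0.5)]
top leaf_bar [(array([0.5799, 0.0235, 0.1663]), 0.59)]
top leaf_hinge [(array([0.6466, 0.0187, 0.0489]), 0.93)]
top lever_pad [(array([ 0.4671, -0.0043,  0.1246]), 0.63)]
1.0 [0.5923 0.0409 0.1671] tool cm [-0.1351 -0.355   6.3354]
0.9 [0.5815 0.0416 0.1599] tool cm [ 0.9506 -0.3576  7.0511]
0.8 [0.5714 0.0423 0.1517] tool cm [ 1.9595 -0.3599  7.8716]
0.7 [0.5622 0.043  0.1426] tool cm [ 2.8814 -0.3621  8.7887]
0.6 [0.5539 0.0435 0.1325] tool cm [ 3.7072 -0.3641  9.7933]
0.5 [0.5467 0.044  0.1217] tool cm [ 4.4285 -0.3659 10.8753]
0.4 [0.5407 0.0445 0.1102] tool cm [ 5.0383 -0.3675 12.0239]
0.3 [0.5357 0.0448 0.0982] tool cm [ 5.5303 -0.3688 13.2277]
0.2 [0.5321 0.0451 0.0857] tool cm [ 5.8997 -0.3698 14.4745]
0.1 [0.5296 0.0452 0.073 ] tool cm [ 6.1427 -0.3705 15.752 ]
0.0 [0.5285 0.0453 0.06  ] tool cm [ 6.257  -0.371  17.0474]
```

View pics/b.png

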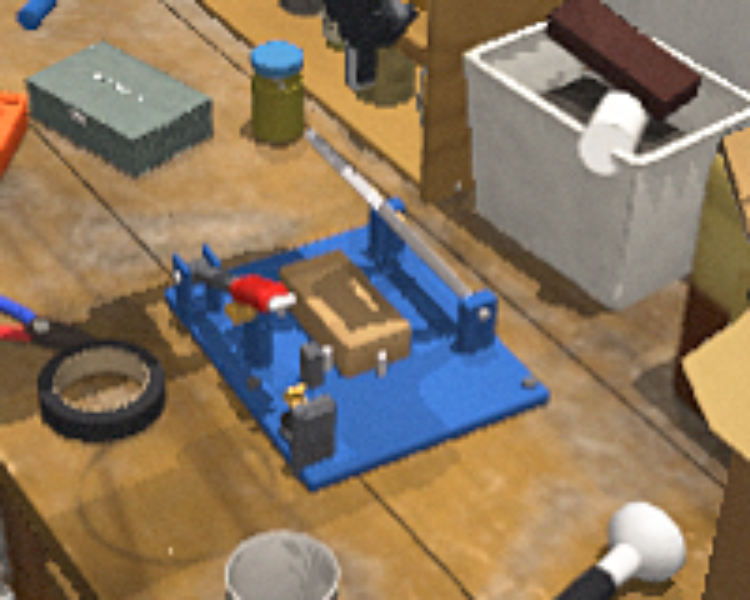

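The leaf is seen edge-on in the crop, from its hinge near (430,260) to its tip near (310,135). The closed fingers hang above it near (365,60), so I start the push.

Request:
apply_moves:
  targets:
    - [-0.1, -0.4, 3.5, 0]
    - [-0.1, -0.4, 6, 0]
    - [0.9, -0.4, 7.1, 0]
    - [1.9, -0.4, 8.0, 0]
    - [2.9, -0.4, 9.0, 0]

```text
t: 4.0
eef_pos: [0.5631, 0.0415, 0.1425]
orientation: [0.114, 3.136, -0.001]
wrist_force: [2.7, -0.8, 0.7]
opening: 0.0002
finger_force: 0.9
```

Request:
apply_moves:
  targets:
    - [0.4, 0, 0.5, 0]
    - [0.8, 0, 1, 0]
    - [1.2, 0, 1.5, 0]
    - [1.5, 0, 2.0, 0]
    - [1.5, 0, 2.0, 0]

```text
t: 4.62
eef_pos: [0.547, 0.0429, 0.1204]
orientation: [-0.114, -3.138, -0.0]
wrist_force: [0.2, -0.4, 0.8]
opening: 0.0003
finger_force: 0.0
```

```bash
python3 - <<'E'
from h import *
np.set_printoptions(precision=4,suppress=True)
for c in("scene","top"):
    p=eyes.grab_frame(c)
    if c=="scene": s=p["frame"]
    for n in["leaf_bar"]:
        print(c,n,[(w(p,a["xyz"]),round(a["p"],2)) for a in eyes.spot_point(p,n)[:1]])
cv2.imwrite("pics/c.png",cv2.resize(s[120:280,200:400],(750,600))[:,:,::-1])
E
```

```text
scene leaf_bar [(array([0.5376, 0.0218, 0.1213]), 0.72)]
top leaf_bar [(array([0.5368, 0.0282, 0.1229]), 0.62)]
```

View pics/c.png

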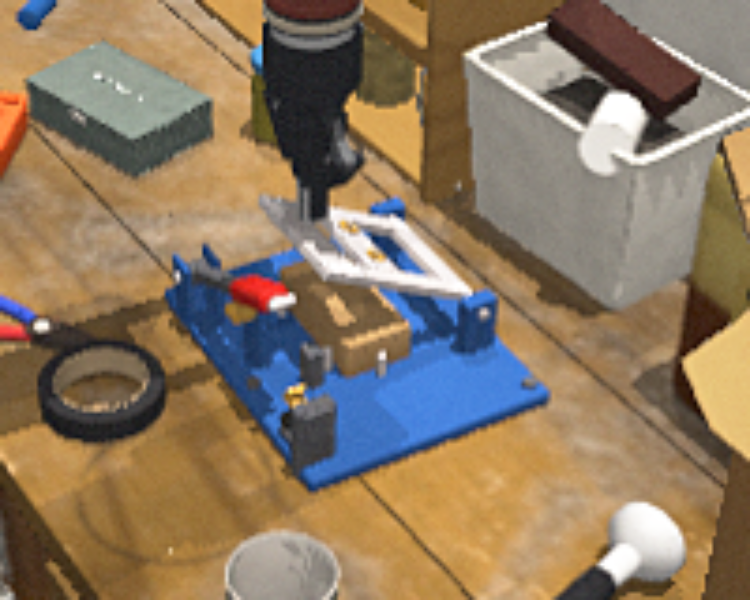

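The fingers stand on the leaf's front bar near (315,220), and the leaf is about half closed (about 0.5 rad). I carry on down.

Request:
apply_moves:
  targets:
    - [0.6, 0, 1.1, 0]
    - [1.1, 0, 2.2, 0]
    - [1.4, 0, 3.3, 0]
    - [1.7, 0, 4.4, 0]
    - [1.8, 0, 5.2, 0]

```text
t: 5.45
eef_pos: [0.529, 0.0441, 0.0682]
orientation: [-0.114, -3.138, -0.0]
wrist_force: [0.6, -0.8, 2.3]
opening: 0.0
finger_force: 0.7
```

Request:
apply_moves:
  targets:
    - [0, 0, 0.4, 0]
    - [0, 0, 0.7, 0]
    - [0, 0, 0.9, 0]
    - [0, 0, 0.9, 0]

```text
t: 5.95
eef_pos: [0.5299, 0.044, 0.0603]
orientation: [0.114, 3.139, -0.0]
wrist_force: [0.0, -0.0, 0.1]
opening: -0.0
finger_force: 0.0
```

Request:
apply_moves:
  targets:
    - [0, 0, 0.1, 0]
    - [0, 0, 0.2, 0]
    - [0, 0, 0.25, 0]

```text
t: 6.32
eef_pos: [0.5301, 0.044, 0.0599]
orientation: [-0.114, -3.139, 0.0]
wrist_force: [-6.4, 0.3, 13.7]
opening: 0.0002
finger_force: 6.9
```

Request:
apply_moves:
  targets:
    - [0, 0, 0.25, 0]
    - [0, 0, -3, 0]
    - [0, 0, -8, 0]
    - [0, 0, -12, 0]
    - [0, 0, -12, 0]

```text
t: 6.95
eef_pos: [0.5325, 0.0439, 0.1827]
orientation: [0.114, 3.13, -0.0]
wrist_force: [-0.3, -0.6, 0.8]
opening: 0.0003
finger_force: 0.0
```

Request:
apply_moves:
  targets:
    - [3, -3, 0, 0]
    - [6.3, -5.9, 0, 0]
    - [6.3, -5.9, 0, 0]
    - [6.3, -5.9, 1.5, 0]

```text
t: 7.45
eef_pos: [0.4635, -0.0103, 0.1629]
orientation: [0.115, 3.137, -0.0]
wrist_force: [0.7, -0.4, 0.5]
opening: -0.0006
finger_force: 0.0
```

```bash
python3 - <<'E'
from h import *
np.set_printoptions(precision=4,suppress=True)
o=get_obs();print(o["eef_pos"],o["t"],o["wrist_force"])
ims=[]
for c in("scene","top"):
    p=eyes.grab_frame(c)
    ims.append(p["frame"])
    for n in["leaf_bar","lever_pad"]:
        print(c,n,[(w(p,a["xyz"]),round(a["p"],2)) for a in eyes.spot_point(p,n)[:1]])
cv2.imwrite("pics/d.png",np.hstack([cv2.resize(ims[0][140:260,230:330],(400,480)),cv2.resize(ims[1][140:260,220:320],(400,480))])[:,:,::-1])
E
```

```text
[ 0.4635 -0.0103  0.1629] 7.45 [ 0.6955 -0.372   0.481 ]
scene leaf_bar [(array([0.5152, 0.0242, 0.0624]), 0.73)]
scene lever_pad [(array([ 0.3929,  0.4168, -0.0005]), 0.67)]
top leaf_bar [(array([0.5193, 0.0274, 0.0593]), 0.57)]
top lever_pad []
```

View pics/d.png

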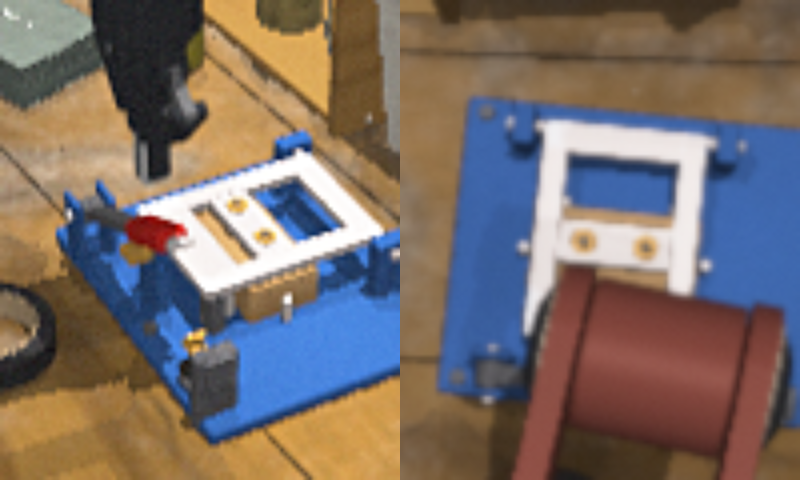

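The leaf now lies level, with its bar at z about 0.06. The red pad at left-hand pixel (160,230) is still raised, and the fingertips are above it near (152,175), so I press.

Request:
apply_moves:
  targets:
    - [0, 0, 2, 0]
    - [0, 0, 3.5, 0]
    - [0, -0.2, 4.5, 0]
    - [0, -0.4, 5.5, 0]
    - [0, -0.6, 6.3, 0]

```text
t: 8.38
eef_pos: [0.4635, -0.0172, 0.1012]
orientation: [0.114, 3.137, -0.003]
wrist_force: [-2.4, -3.0, 8.2]
opening: -0.0002
finger_force: 3.3
```

Request:
apply_moves:
  targets:
    - [0, -0.1, 0.4, 0]
    - [0, -0.1, 0.7, 0]
    - [0, -0.1, 0.7, 0]

```text
t: 8.75
eef_pos: [0.4636, -0.0184, 0.0947]
orientation: [0.114, 3.137, -0.004]
wrist_force: [-0.5, -3.1, 6.8]
opening: -0.0001
finger_force: 3.3
```

Request:
apply_moves:
  targets:
    - [0, -0.1, 0.3, 0]
    - [0, -0.1, 0.6, 0]
    - [0, -0.1, 0.6, 0]

```text
t: 9.12
eef_pos: [0.4638, -0.0195, 0.0888]
orientation: [0.114, 3.136, -0.004]
wrist_force: [-2.3, -3.0, 7.6]
opening: 0.0005
finger_force: 3.6
```

Request:
apply_moves:
  targets:
    - [0, 0, 0.15, 0]
    - [0, 0, 0.3, 0]
    - [0, 0, 0.3, 0]

```text
t: 9.5
eef_pos: [0.4638, -0.0199, 0.086]
orientation: [0.114, 3.136, -0.006]
wrist_force: [-1.4, -4.5, 8.8]
opening: 0.0002
finger_force: 3.7
```

Request:
apply_moves:
  targets:
    - [0, 0, 0.15, 0]
    - [0, 0, 0.3, 0]
    - [0, 0, 0.3, 0]

```text
t: 9.88
eef_pos: [0.464, -0.0199, 0.0832]
orientation: [0.114, 3.136, -0.006]
wrist_force: [-1.4, -4.7, 8.5]
opening: 0.0002
finger_force: 3.9
```

Request:
apply_moves:
  targets:
    - [0, 0, 0.1, 0]
    - [0, 0, 0.2, 0]
    - [0, 0, 0.2, 0]

```text
t: 10.25
eef_pos: [0.4641, -0.0201, 0.0813]
orientation: [0.114, 3.135, -0.007]
wrist_force: [-1.6, -5.6, 8.4]
opening: -0.0002
finger_force: 4.0
```

Request:
apply_moves:
  targets:
    - [0, 0, 0.1, 0]
    - [0, 0, 0.2, 0]
    - [0, 0, 0.2, 0]

```text
t: 10.62
eef_pos: [0.4641, -0.0203, 0.0793]
orientation: [0.114, 3.135, -0.007]
wrist_force: [-0.8, -5.5, 8.4]
opening: 0.0001
finger_force: 4.1
```

Request:
apply_moves:
  targets:
    - [0, 0, 0.1, 0]
    - [0, 0, 0.2, 0]
    - [0, 0, 0.2, 0]

```text
t: 11.0
eef_pos: [0.4642, -0.0202, 0.0774]
orientation: [0.114, 3.135, -0.007]
wrist_force: [-2.5, -5.5, 8.4]
opening: -0.0001
finger_force: 4.1
```

Request:
apply_moves:
  targets:
    - [0, 0, 0.1, 0]
    - [0, 0, 0.2, 0]
    - [0, 0, 0.2, 0]

```text
t: 11.38
eef_pos: [0.4642, -0.0203, 0.0754]
orientation: [0.114, 3.135, -0.008]
wrist_force: [-1.2, -5.7, 9.6]
opening: -0.0003
finger_force: 4.2
```

Request:
apply_moves:
  targets:
    - [0, 0, 0.1, 0]
    - [0, 0, 0.2, 0]
    - [0, 0, 0.2, 0]

```text
t: 11.75
eef_pos: [0.4643, -0.0204, 0.0734]
orientation: [0.113, 3.135, -0.008]
wrist_force: [-1.6, -6.4, 8.0]
opening: -0.0
finger_force: 4.3
```

Request:
apply_moves:
  targets:
    - [0, 0, 0.1, 0]
    - [0, 0, 0.2, 0]
    - [0, 0, 0.2, 0]

```text
t: 12.12
eef_pos: [0.4643, -0.0206, 0.0721]
orientation: [0.113, 3.136, -0.008]
wrist_force: [-4.4, -6.0, 13.6]
opening: 0.0002
finger_force: 6.4
```

Force is rising, so the pawl is being pushed aside.

Request:
apply_moves:
  targets:
    - [0, 0, 0.1, 0]
    - [0, 0, 0.15, 0]
    - [0, 0, 0.15, 0]

```text
t: 12.5
eef_pos: [0.4643, -0.0208, 0.0707]
orientation: [0.113, 3.136, -0.009]
wrist_force: [-3.8, -6.5, 13.3]
opening: 0.0001
finger_force: 6.5
```

Request:
apply_moves:
  targets:
    - [0, 0, 0.1, 0]
    - [0, 0, 0.15, 0]
    - [0, 0, 0.15, 0]

```text
t: 12.88
eef_pos: [0.4643, -0.0209, 0.0692]
orientation: [0.113, 3.136, -0.01]
wrist_force: [-3.6, -7.2, 13.0]
opening: -0.0
finger_force: 6.7
```

Request:
apply_moves:
  targets:
    - [0, 0, 0.1, 0]
    - [0, 0, 0.15, 0]
    - [0, 0, 0.15, 0]

```text
t: 13.25
eef_pos: [0.4643, -0.0211, 0.0678]
orientation: [0.113, 3.136, -0.01]
wrist_force: [-4.5, -7.5, 15.1]
opening: 0.0003
finger_force: 6.9
```

Request:
apply_moves:
  targets:
    - [0, 0, 0.1, 0]
    - [0, 0, 0.15, 0]
    - [0, 0, 0.15, 0]

```text
t: 13.62
eef_pos: [0.4645, -0.021, 0.0664]
orientation: [0.113, 3.135, -0.01]
wrist_force: [-4.0, -7.5, 14.0]
opening: -0.0
finger_force: 7.3
```

Request:
apply_moves:
  targets:
    - [0, 0, 0.1, 0]
    - [0, 0, 0.15, 0]
    - [0, 0, 0.15, 0]

```text
t: 14.0
eef_pos: [0.4646, -0.021, 0.0655]
orientation: [0.113, 3.135, -0.01]
wrist_force: [-6.6, -7.3, 18.0]
opening: -0.0005
finger_force: 8.4
```

Request:
apply_moves:
  targets:
    - [0, 0, 0.1, 0]
    - [0, 0, 0.1, 0]

```text
t: 14.25
eef_pos: [0.4647, -0.021, 0.0644]
orientation: [0.113, 3.135, -0.01]
wrist_force: [-6.0, -8.4, 17.4]
opening: -0.0001
finger_force: 8.6
```

Request:
apply_moves:
  targets:
    - [0, 0, 0.1, 0]
    - [0, 0, 0.1, 0]

```text
t: 14.5
eef_pos: [0.4649, -0.0208, 0.0632]
orientation: [0.113, 3.134, -0.009]
wrist_force: [-3.9, -6.9, 13.8]
opening: 0.0002
finger_force: 6.6
```

Request:
apply_moves:
  targets:
    - [0, 0, 0.1, 0]
    - [0, 0, 0.1, 0]

```text
t: 14.75
eef_pos: [0.4651, -0.0205, 0.0617]
orientation: [0.113, 3.133, -0.008]
wrist_force: [-2.1, -6.3, 10.8]
opening: -0.0001
finger_force: 5.7
```

Request:
apply_moves:
  targets:
    - [0, 0, -0.2, 0]
    - [0, 0, -0.4, 0]
    - [0, 0, -0.4, 0]

```text
t: 15.12
eef_pos: [0.4652, -0.0202, 0.0663]
orientation: [0.113, 3.133, -0.006]
wrist_force: [-2.1, -3.6, 13.5]
opening: -0.0002
finger_force: 7.3
```

```bash
python3 - <<'E'
from h import *
p=eyes.grab_frame("scene")
for n in["leaf_bar","lever_pad"]:
    print(n,[(w(p,a["xyz"]),round(a["p"],2)) for a in eyes.spot_point(p,n)[:1]])
cv2.imwrite("pics/e.png",cv2.resize(p["frame"][170:260,225:335],(733,600),interpolation=cv2.INTER_CUBIC)[:,:,::-1])
print(get_obs()["wrist_force"])
E
```

```text
leaf_bar [(array([0.51611542, 0.02436735, 0.06262018]), 0.82)]
lever_pad [(array([ 0.46183478, -0.02098462,  0.06010399]), 0.61)]
[-4.29057133 -3.63190964 13.77291192]
```

View pics/e.png

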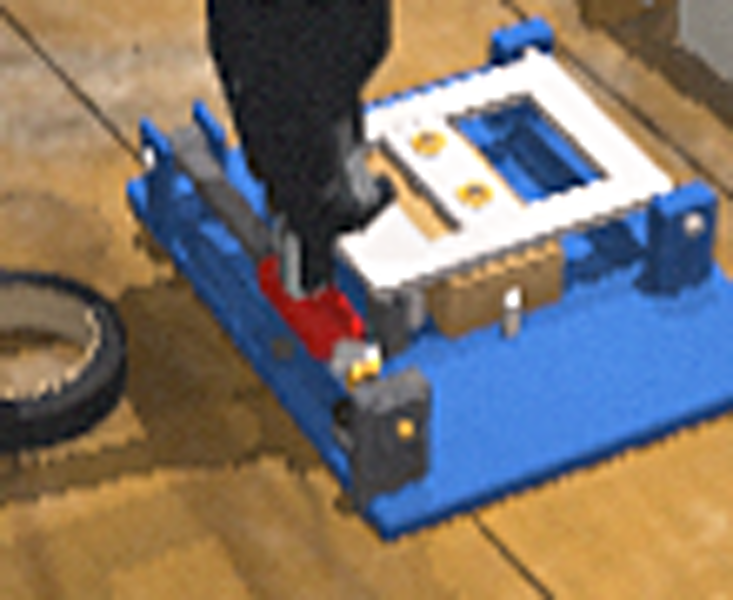

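The lever is about level, with its end at (350,355) right by the brass pawl at (365,365). It is not caught yet, so I press farther in small steps.

Request:
apply_moves:
  targets:
    - [0, 0, 0.2, 0]
    - [0, 0, 0.4, 0]
    - [0, 0, 0.5, 0]
    - [0, 0, 0.5, 0]

```text
t: 15.78
eef_pos: [0.4649, -0.0198, 0.06]
orientation: [0.114, 3.133, -0.005]
wrist_force: [-0.7, -3.6, 6.5]
opening: -0.0001
finger_force: 3.1
```

Request:
apply_moves:
  targets:
    - [0, 0, 0.1, 0]
    - [0, 0, 0.1, 0]

```text
t: 16.02
eef_pos: [0.4636, -0.0188, 0.0575]
orientation: [0.114, 3.136, -0.002]
wrist_force: [1.1, -1.8, 4.8]
opening: 0.0
finger_force: 2.6
```

Request:
apply_moves:
  targets:
    - [0, 0, -0.15, 0]
    - [0, 0, -0.3, 0]
    - [0, 0, -0.3, 0]

```text
t: 16.4
eef_pos: [0.4612, -0.0179, 0.0585]
orientation: [-0.114, -3.138, -0.001]
wrist_force: [-0.0, 0.1, 0.1]
opening: -0.0002
finger_force: 0.0
```

The contact force is zero, so the lever is holding by itself. I lift away and check.

Request:
apply_moves:
  targets:
    - [0, 0, -1, 0]
    - [0, 0, -4, 0]
    - [0, 0, -8, 0]
    - [0, 0, -12, 0]
    - [0, 0, -12, 0]

```text
t: 17.02
eef_pos: [0.4645, -0.0186, 0.1842]
orientation: [0.114, 3.131, -0.002]
wrist_force: [-0.4, 0.1, 0.4]
opening: 0.0001
finger_force: 0.0
```

```bash
python3 - <<'E'
from h import *
p=eyes.grab_frame("scene")
for n in["leaf_bar","lever_pad","block_mid","jig"]:
    print(n,[(w(p,a["xyz"]),round(a["p"],2)) for a in eyes.spot_point(p,n)[:1]])
cv2.imwrite("pics/f.png",cv2.resize(p["frame"][170:260,225:335],(733,600),interpolation=cv2.INTER_CUBIC)[:,:,::-1])
o=get_obs();print(o["wrist_force"],o["eef_pos"])
E
```

```text
leaf_bar [(array([0.51799958, 0.02303921, 0.06374088]), 0.62)]
lever_pad [(array([ 0.46046337, -0.01900755,  0.05267092]), 0.57)]
block_mid [(array([0.56293315, 0.02451927, 0.03530633]), 0.81)]
jig [(array([5.60442258e-01, 2.03021633e-02, 2.14286230e-04]), 0.88)]
[-0.1412924  -0.14286491 -0.18631648] [ 0.4609951  -0.01795484  0.1775697 ]
```

View pics/f.png

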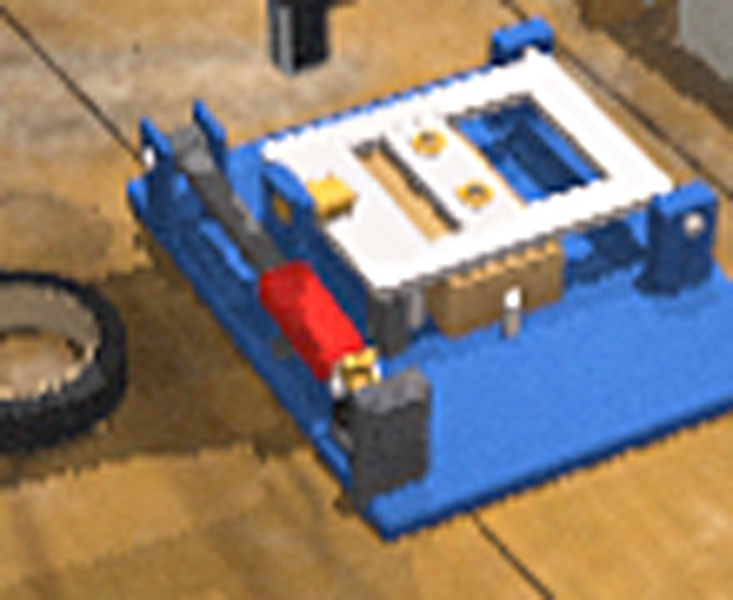

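The lever is down with the brass pawl over its end at (355,368), the bolt lies over the closed leaf at (335,195), and the gripper is clear.

```bash
python3 -c "
from rig import job
print(job.finish_job())"
```

```text
the job is handed in; nothing more can be done
None
```

The leaf is closed without slamming, the lever has clicked into its catch and stays down by itself, the gripper is clear of everything, and the job is handed in (no verdict was returned).

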